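Draw the honing steel and hold it upright over the board

TASK

Take the honing steel (the tool with the wide round guard) by its handle, draw it out of the slanted tool block, swing it upright with its point straight down, and hold it still over the middle of the chopping board with the point about 5 cm above the wood, so that the cook can stroke the knife along it. Finish while still holding it there, raised and not let go; the steel must never touch the board, and the other tools and things on the table stay where they are.

Things in the scene. Friction and masses are not known exactly. Their poses are not given: they have to be found in the camera images.
- steel: honing steel, about 0.27 kg, in any one of the block's sockets, only guard and handle outside, held by its weight; the only tool with a wide round guard (disc 44 mm across, 6 mm thick). Origin on the axis at the guard's underside, z to the handle's end. Black handle 26 x 26 mm, z = 6 to 112 mm, flats square to x and y (y runs along the row of sockets); round rod 14 mm across down to z = -140 mm
- steel_tip (a point): the free lower end (point) of the honing steel's rod, on its axis, 140 mm from the steel's origin
- block: fixed wooden tool block, 270 mm wide (y); origin on the table under the middle socket's mouth (140 mm up), z up. Reaches x = -27 to 145 mm, 160 mm high. Three square 18 mm sockets at y = -85, 0, 85 mm go 145 mm straight through, leaning 0.62 rad from vertical: handles point up and to -x, roughly to the robot, up to 112 mm off the face; guards and collars rest on the face
- board: fixed wooden chopping board, 240 mm (its x) by 320 mm (its y), 25 mm thick, flat on the table; origin at the centre of its underside, z up
- fork: carving fork standing in another socket of the block: black slab handle, slim collar 25 mm across, no wide guard; origin at the underside of its collar, z along its axis to the handle's end (100 mm away)
- pick: meat pick standing in another socket of the block: short black pear-shaped handle 34 mm across, slim collar 25 mm across, no wide guard; origin at the underside of its collar, z along its axis to the handle's end (82 mm away)
- knife: cook's knife lying flat along the far edge of the chopping board (280 mm long along its y, 18 mm thick at the handle); origin on its underside near the middle
- bowl: small steel bowl, 120 mm across, 55 mm high, standing nearer the robot; origin at its underside's centre
- cup: white cup, 70 mm across, 80 mm high, on the robot's side of the block; origin at its underside's centre
- spoon: spoon with a wooden handle and a steel bowl, 240 mm long along its x, lying near the robot on the left; origin underneath its middle
- bottle: amber bottle, 64 mm across, 190 mm high, standing at the far side between block and board; origin at its underside's centre
- jar: glass jar, 56 mm across, 90 mm high, standing on the near right corner of the board; origin at its underside's centre

How it is judged:
By the outcome, as a careful person would: the job done as asked, in the order asked, and still so for the second after the job is handed in, while the arm keeps its last pose, push and grip.
It also fails if it takes over 38 s, if anything falls off the work surface, if the arm or the gripper's body presses on something with over 40 N, if the wrist force passes 120 N, or if a joint passes its speed limit or range.

ROBOT

A 6-joint arm with a two-finger parallel gripper is mounted at the origin on the work surface. World frame = base frame: x ahead of the robot, y to its left, z up, the work surface at z = 0. Lengths are in m, angles in rad, forces in N, time in s.
With the tool pointing down it reaches from about 0.325 to 0.9 m from the base axis. Payload 3.5 kg.
Tool frame: the origin (TCP) lies midway between the tips of the shut fingers; the grasp point (between the pads) lies env.pinch_z behind it (env.pinch_z is the distance from the TCP to the grasp point, in m); z points along the fingers, y is the direction in which the jaws open and shut (so a half turn about z gives the same grasp; the last joint's range is limited). The gripper opens to 85 mm and grips with 20 to 120 N. Pads are 22 mm wide; open, the fingers measure 114 mm over their backs; the gripper's body (76 mm by 85 mm) begins 54 mm behind the grasp point. The pads swing forward as they close: fully open they stand 13 mm farther back than shut.
Start: joints at [-1.281, 0.276, -0.026, 1.268, 0, 1.467], TCP at [0.239, -0.577, 0.231] pointing down, gripper open.
Joint ranges: [-3.12, 3.12], [-0.85, 1.88], [-1.08, 1.24], [-1.95, 2.15], [-1.57, 1.53], [-3.14, 3.14]. Speed limits (rad/s): [2.57, 2.57, 3.14, 3.14, 3.14, 3.14].

INTERFACE

Orientations are given as [roll, pitch, yaw] about the fixed x, y, z axes, in that order (R = Rz(yaw) Ry(pitch) Rx(roll)).
In Python, from rig import status, viewer, job, boxes_of, spot_point, env gives the robot as it stands.
- The arm moves only by the shell command python3 -m creep 'ROWS' [OPENING]. ROWS is a JSON object of lists of equal length, an entry for each row: "dp": the shift along the tool's x, y, z in cm, a list of three; "spin": the turn about the tool's z in rad. A call has 1 to 5 rows; each row shifts and turns the pose as measured when the row begins, along the tool's axes as they then stand; what a row does not reach is not made up. A row lasts 1/12 s, in which the tool goes at most 41.7 mm and 7.16 degrees, less where a joint would pass 70% of its speed; a pose out of reach is approached as far as the arm can. A call is refused whole if a number of a shift passes 4.17 or a number of a turn 0.125, either way. A call with a gripper value outside its range is refused whole. OPENING is the opening, from 0 (shut) to 1 (fully open), set as the call begins (- or left out, the last holds). The fingers move at their own pace and stop on an object; the grip force is fixed at half the most. Time passes only in rows, so rows that do not move let the fingers close. It gives the time, the measured TCP pose, the force and the opening at its end, in the units of the state.
- status.state(): the state, without advancing time (a new reading comes with each control period).
- viewer.grab_frame(name): name is "scene" or "top" or "wrist"; returns a dict with "pixels" (400x640x3 uint8, red, green, blue), "camera_matrix" (3x3 intrinsics, pixels), "extrinsics" (4x4, takes a point from world to camera coordinates). Camera axes: x right, y down, z forward; pixel columns grow to the right and rows downward; lengths in m; the calibration is good to about 2 mm. A picture is of the moment at which its call begins. There is no depth.
- job.finish_job(): hands the job in, once; it reports no verdict.
Trained networks look in a picture, given as the dict that the camera call returned (one of the last four; its "shot" number tells which), for a name from the list of things; names that differ only in an ending like _2 or _b are one class to them, and where a whole thing is asked for, a point or a joint stands for the part that bears it (a point fixed in the world has none). Each returns a list of dicts, best first, with "conf" (0 to 1); they miss things now and then, are a little off and sometimes report something else, mostly with a low value. They report only what shows in the picture. A call takes as long as a camera call.
- boxes_of(picture, label): "point" ([x, y, z] in m, in world coordinates, good to about 4 mm: the middle of the surface that is visible of it).
- spot_point(picture, label): "point" ([x, y, z] in m, in world coordinates, good to about 4 mm: a listed point, or the origin of a listed thing).
The state is a dict: "t": time; "q": joint angles; "joint_velocities": joint speeds; "joint_torque": joint torques, N m; "position": TCP position; "ee_rot": TCP orientation; "force": force on the tool from outside, world axes, zero at the start; "wrist_torque": the same for the moment, N m; "width": opening from 0.0 (shut) to 1.0 (fully open).
Only numpy, scipy, OpenCV 4.12 (cv2) and the standard library are available. Lean on these libraries where they do the work, as an engineer would, in place of code of your own. Each camera call takes 0.05 s, during which the arm holds its last target. There are 200 camera calls.

## Working session

There is one attempt and no reset: what is moved stays moved. The work goes in short steps, Python scripts to look and compute and a shell command to move; the robot and the scene stay as the last step left them, time stands still between calls to the robot, and variables do not carry over. Pictures are saved under pics/ and viewed, about 8 in all and at most 12, crops included, and the job is handed in when it is done.

```bash
ls; mkdir -p pics; python3 - <<'E'
from rig import status, viewer, boxes_of, spot_point, env
import cv2
print(env.pinch_z, status.state())
for c in ("scene","top"):
    p=viewer.grab_frame(c); cv2.imwrite(f"pics/{c}0.png",p["pixels"][:,:,::-1])
    for n in ("steel","block","board","fork","pick","cup","bottle","jar","bowl"):
        r=spot_point(p,n)[:2]; print(c,n,[(round(d["conf"],2),[round(float(v),3) for v in d["point"]]) for d in r])
    r=boxes_of(p,"steel")[:2]; print(c,"box",[(round(d["conf"],2),[round(float(v),3) for v in d["point"]]) for d in r])
E
```

```text
pics
0.0187 {'t': 0.0, 'q': array([-1.28143529e+00,  2.77173898e-01, -2.79340350e-02,  1.26798696e+00,
       -8.56390981e-06,  1.46741298e+00]), 'joint_velocities': array([ 4.38744915e-04, -1.43355849e-03, -4.41808990e-04,  1.81317039e-04,
       -2.69512977e-06, -2.47556088e-04]), 'joint_torque': array([-2.98193054e-04, -4.45513844e+01,  2.95199615e+01,  1.64195703e-02,
       -8.04586443e-05,  3.26755583e-06]), 'position': array([ 0.23897203, -0.57664421,  0.23010927]), 'ee_rot': array([-3.13930548e+00, -2.28691971e-04,  3.92744137e-01]), 'force': array([-0.01232942,  0.27137542,  0.39876057]), 'wrist_torque': array([-0.05274691,  0.01537676,  0.02441588]), 'width': 1.0020281990386868}
scene steel [(0.92, [0.61, 0.257, 0.142]), (0.59, [0.577, 0.338, 0.14])]
scene block [(0.75, [0.609, 0.257, 0.002]), (0.29, [0.69, -0.376, 0.024])]
scene board [(0.73, [0.597, -0.361, -0.001])]
scene fork [(0.87, [0.574, 0.335, 0.139])]
scene pick [(0.63, [0.639, 0.181, 0.138])]
scene cup [(0.71, [0.381, 0.181, -0.003])]
scene bottle [(0.79, [0.804, -0.08, 0.001]), (0.73, [0.283, 0.341, 0.002])]
scene jar [(0.86, [0.503, -0.459, 0.027])]
scene bowl [(0.68, [0.364, 0.039, 0.002]), (0.44, [0.577, 0.337, 0.14])]
scene box [(0.76, [0.589, 0.242, 0.189]), (0.61, [0.385, 0.18, 0.055])]
top steel [(0.84, [0.609, 0.255, 0.143]), (0.41, [0.804, -0.083, -0.006])]
top block [(0.57, [0.611, 0.259, -0.001])]
top board [(0.63, [0.596, -0.355, 0.002])]
top fork [(0.61, [0.575, 0.335, 0.134])]
top pick [(0.44, [0.645, 0.18, 0.139])]
top cup [(0.97, [0.38, 0.186, 0.002])]
top bottle []
top jar []
top bowl [(0.72, [0.361, 0.034, 0.002])]
top box []
```

```bash
python3 -c "
import cv2,numpy as np
a=cv2.imread('pics/scene0.png');b=cv2.imread('pics/top0.png')
cv2.imwrite('pics/both.png',cv2.resize(np.vstack([a,b]),(480,600),interpolation=cv2.INTER_AREA))"
```

```text
(no output)
```

View pics/top0.png

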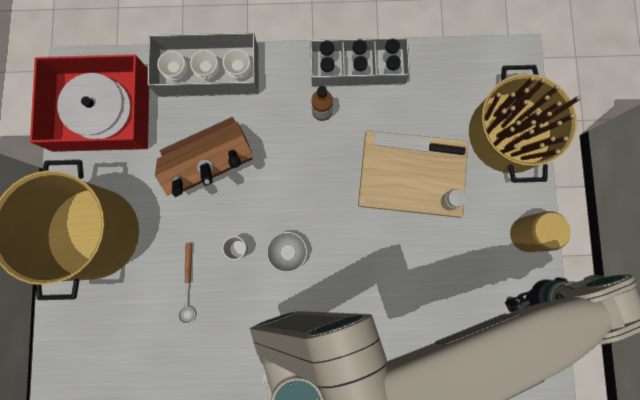

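View pics/scene0.png

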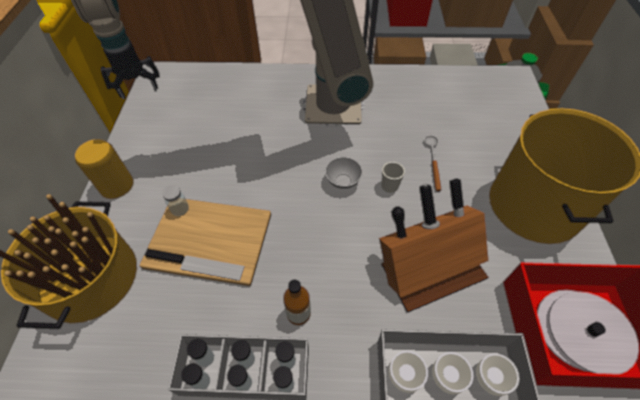

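```bash
python3 -m creep --help 2>&1 | head -30
```

```text
invalid input: not JSON, or not a number
```

```bash
python3 -m creep '{"dp":[[0,0,-4],[0,0,-4],[0,0,-4],[0,0,-4],[0,0,0]],"spin":[-0.12,-0.12,-0.12,-0.12,-0.12]}' 0.6; python3 -c "
from rig import status; s=status.state(); print(s['q'],s['position'],s['ee_rot'])"
```

```text
t: 1.52
position: [0.2376, -0.5718, 0.389]
ee_rot: [-3.127, -0.013, 1.015]
force: [0.7, -0.8, 1.6]
width: 0.602
[-1.28142449e+00  2.46575633e-01  2.60101588e-01  1.60394409e+00
  3.28243963e-05  8.44627576e-01] [ 0.23755931 -0.5718335   0.38902102] [-3.12694192 -0.01305315  1.01544464]
```

```bash
R='{"dp":[[0,0,0],[0,0,0],[0,0,0],[0,0,0],[0,0,0]],"spin":[-0.125,-0.125,-0.125,-0.125,-0.125]}'
python3 -m creep '{"dp":[[0,0,0],[0,0,0],[0,0,0],[0,0,0],[0,0,0]],"spin":[-0.125,-0.125,-0.125,-0.125,-0.125]}' >/dev/null
python3 -m creep '{"dp":[[0,0,0],[0,0,0],[0,0,0],[0,0,0],[0,0,0]],"spin":[-0.125,-0.125,-0.125,-0.125,-0.125]}'
python3 -m creep '{"dp":[[0,0,0],[0,0,0],[0,0,0],[0,0,0],[0,0,0]],"spin":[-0.125,-0.125,-0.125,-0.125,-0.125]}'>/dev/null
python3 -m creep '{"dp":[[0,0,0],[0,0,0],[0,0,0],[0,0,0]],"spin":[-0.12,-0.12,-0.12,-0.1]}'; python3 -c "
from rig import status; s=status.state(); print(s['q'],s['position'],s['ee_rot'])"
```

```text
t: 2.35
position: [0.2383, -0.5744, 0.3965]
ee_rot: [3.138, -0.007, 2.265]
force: [0.6, 0.0, -0.6]
width: 0.599
t: 3.1
position: [0.2383, -0.5742, 0.3963]
ee_rot: [3.133, -0.001, -2.913]
force: [-0.6, -0.3, -0.2]
width: 0.601
[-1.28138486e+00  2.43459985e-01  2.71221232e-01  1.60677322e+00
 -5.49713796e-05 -1.51025049e+00] [ 0.23826465 -0.57420629  0.39634234] [ 3.13339539e+00 -5.51982631e-04 -2.91272454e+00]
```

```bash
cat > h.py <<'E'
import sys, numpy as np
from scipy.spatial.transform import Rotation as R
from rig import status
def todo(x,y,z,yaw=-2.733):
    s=status.state(); Q=R.from_euler('xyz',s['ee_rot'])
    d=Q.inv().apply(np.array([x,y,z])-s['position'])*100
    print('pos',s['position'].round(4),'rot',s['ee_rot'].round(3),'F',s['force'].round(1),'w',round(s['width'],3),'t',round(s['t'],2),'q6',s['q'].round(2))
    print('tool cm',d.round(2),'spin',round(-((yaw-s['ee_rot'][2]+np.pi)%(2*np.pi)-np.pi),3))
if __name__=='__main__': todo(*map(float,sys.argv[1:]))
E
python3 -m creep '{"dp":[[0,0,0],[0,0,0]],"spin":[-0.1,-0.08]}' >/dev/null; python3 h.py 0.5695 0.2387 0.34
```

```text
pos [ 0.2383 -0.5741  0.3963] rot [ 3.133e+00  1.000e-03 -2.722e+00] F [-0.   0.5 -0.1] w 0.6 t 3.27 q6 [-1.28  0.24  0.27  1.61 -0.   -1.7 ]
tool cm [-63.33  60.72   6.2 ] spin 0.011
```

```bash

python3 -m creep '{"dp":[[-2.5,2.4,0],[-2.5,2.4,0],[-2.5,2.4,0],[-2.5,2.4,0],[-2.5,2.4,0]],"spin":[0,0,0,0,0]}' >/dev/null
python3 -m creep '{"dp":[[-2.5,2.4,0],[-2.5,2.4,0],[-2.5,2.4,0],[-2.5,2.4,0],[-2.5,2.4,0]],"spin":[0,0,0,0,0]}' >/dev/null
python3 h.py 0.5695 0.2387 0.34
python3 -m creep '{"dp":[[-2.5,2.4,0],[-2.5,2.4,0],[-2.5,2.4,0],[-2.5,2.4,0],[-2.5,2.4,0]],"spin":[0,0,0,0,0]}' >/dev/null
python3 -m creep '{"dp":[[-2.5,2.4,0],[-2.5,2.4,0],[-2.5,2.4,0],[-2.5,2.4,0],[-2.5,2.4,0]],"spin":[0,0,0,0,0]}' >/dev/null
python3 h.py 0.5695 0.2387 0.34
```

```text
pos [ 0.3706 -0.2468  0.395 ] rot [ 3.134e+00  1.000e-03 -2.732e+00] F [ 1.  -0.9  0. ] w 0.6 t 4.1 q6 [-0.74 -0.09 -0.09  1.57  0.   -1.15]
tool cm [-37.58  36.57   5.8 ] spin 0.001
pos [0.507  0.0908 0.4   ] rot [ 3.141  0.008 -2.733] F [-0.1 -1.3 -0.2] w 0.6 t 4.93 q6 [ 0.05  0.03  0.04  1.57  0.   -0.36]
tool cm [-11.57  11.07   6.11] spin 0.0
```

Stop short, look again with the wrist camera and networks while approaching.

```bash

python3 -m creep '{"dp":[[-2.4,2.3,0.5],[-2.4,2.3,0.5],[-2.4,2.3,0.5],[-2.2,2,0.5],[-1.3,1.2,0.5]],"spin":[0,0,0,0,0]}' >/dev/null
python3 -m creep '{"dp":[[0,0,0],[0,0,0]],"spin":[0,0]}' >/dev/null
python3 h.py 0.5695 0.2387 0.34
python3 - <<'E'
from rig import viewer, boxes_of, spot_point
import cv2
for c in ("wrist","top","scene"):
    p=viewer.grab_frame(c); cv2.imwrite(f"pics/{c}1.png",p["pixels"][:,:,::-1])
    for n in ("steel","fork","pick","block"):
        r=spot_point(p,n)[:1]; print(c,n,[(round(d["conf"],2),[round(float(v),3) for v in d["point"]]) for d in r])
E
```

```text
pos [0.5684 0.2414 0.3744] rot [ 3.14   0.011 -2.723] F [ 1.5 -0.3  0. ] w 0.599 t 5.52 q6 [ 0.3   0.22  0.2   1.54  0.   -0.12]
tool cm [ 0.05 -0.29  3.44] spin 0.01
wrist steel []
wrist fork [(0.79, [0.579, 0.336, 0.138])]
wrist pick [(0.61, [0.648, 0.178, 0.14])]
wrist block []
top steel [(0.53, [0.611, 0.256, 0.138])]
top fork [(0.42, [0.611, 0.254, 0.139])]
top pick [(0.43, [0.645, 0.178, 0.136])]
top block [(0.9, [0.611, 0.256, -0.003])]
scene steel [(0.78, [0.607, 0.256, 0.14])]
scene fork []
scene pick [(0.6, [0.641, 0.183, 0.139])]
scene block [(0.69, [0.611, 0.26, 0.001])]
```

View pics/wrist1.png

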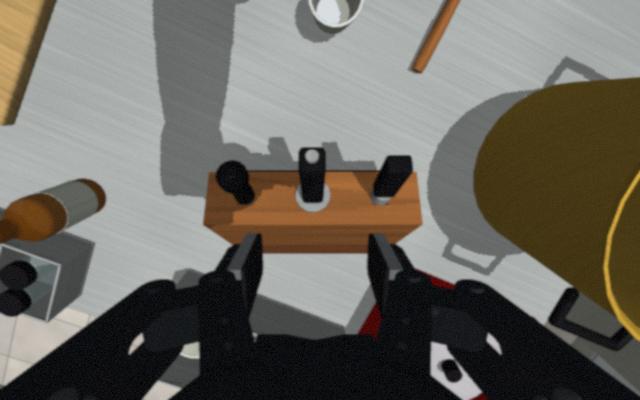

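```bash

python3 -m creep '{"dp":[[0,-0.3,3],[0,0,4],[0,0,3],[0,0,2.5],[0,0,2]],"spin":[0.01,0,0,0,0]}' >/dev/null
python3 -m creep '{"dp":[[0,0,0]],"spin":[0]}' >/dev/null
python3 h.py 0.5695 0.2387 0.183
```

```text
pos [0.5744 0.2397 0.2286] rot [ 3.141  0.022 -2.735] F [-0.9 -0.2  0.1] w 0.6 t 6.77 q6 [ 0.29  0.26 -0.06  1.23  0.   -0.12]
tool cm [0.59 0.1  4.54] spin -0.002
```

```bash

python3 -m creep '{"dp":[[0.6,0.1,2],[0,0,2],[0,0,1]],"spin":[0,0,0]}' >/dev/null
python3 -m creep '{"dp":[[0,0,0]],"spin":[0]}' >/dev/null
python3 h.py 0.5695 0.2387 0.183
```

```text
pos [0.5707 0.2393 0.1796] rot [-3.141  0.024 -2.734] F [ 0.1  0.6 -0.2] w 0.599 t 7.1 q6 [ 0.29  0.28 -0.13  1.13  0.   -0.12]
tool cm [ 0.12 -0.01 -0.34] spin -0.001
```

Close.

```bash

python3 -m creep '{"dp":[[0,0,-0.2],[0,0,0],[0,0,0],[0,0,0],[0,0,0]],"spin":[0,0,0,0,0]}' 0 
python3 -m creep '{"dp":[[0,0,0],[0,0,0],[0,0,0]],"spin":[0,0,0]}' >/dev/null
python3 h.py 0.5695 0.2387 0.183
python3 - <<'E'
from rig import viewer
import cv2
p=viewer.grab_frame("wrist"); cv2.imwrite("pics/w2.png",p["pixels"][:,:,::-1])
E
```

```text
t: 7.52
position: [0.5732, 0.2401, 0.187]
ee_rot: [-3.141, 0.03, -2.734]
force: [-0.4, 0.6, -1.9]
width: 0.29
pos [0.5733 0.2401 0.1876] rot [-3.141  0.03  -2.734] F [-0.2 -0.4 -1.6] w 0.293 t 7.77 q6 [ 0.29  0.27 -0.12  1.14  0.   -0.12]
tool cm [0.42 0.03 0.45] spin -0.001
```

View pics/w2.png

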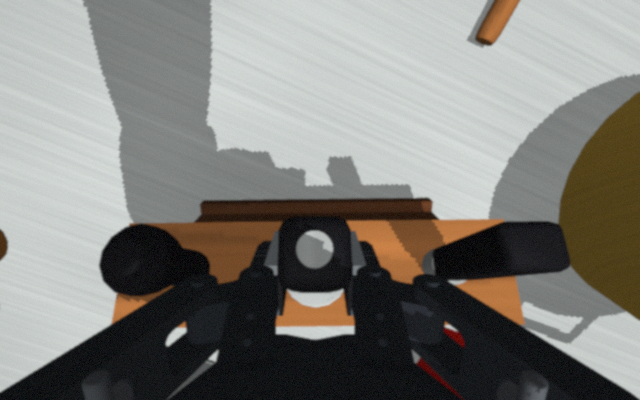

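```bash

python3 -m creep '{"dp":[[0.6,0,-0.85],[1.1,0,-1.65],[1.1,0,-1.65]],"spin":[0,0,0]}' 
python3 h.py 0.520 0.217 0.269
```

```text
t: 8.07
position: [0.5448, 0.228, 0.2254]
ee_rot: [-3.142, 0.024, -2.734]
force: [1.6, 0.9, -0.4]
width: 0.298
pos [0.5448 0.228  0.2254] rot [-3.142  0.024 -2.734] F [ 1.6  0.9 -0.4] w 0.298 t 8.07 q6 [ 0.29  0.2  -0.13  1.21  0.   -0.12]
tool cm [ 2.6  -0.02 -4.42] spin -0.001
```

```bash

python3 -m creep '{"dp":[[0.9,0,-1.7],[0.9,0,-1.7],[0.9,0,-1.5]],"spin":[0,0,0]}' 
python3 h.py 0.520 0.217 0.269;python3 h.py 0.504 0.210 0.293
```

```text
t: 8.32
position: [0.516, 0.2157, 0.277]
ee_rot: [3.142, 0.024, -2.734]
force: [1.3, 0.0, -2.1]
width: 0.299
pos [0.516  0.2157 0.277 ] rot [ 3.142  0.024 -2.734] F [ 1.3  0.  -2.1] w 0.299 t 8.32 q6 [ 0.28  0.12 -0.12  1.31  0.   -0.13]
tool cm [-0.4  -0.03  0.81] spin -0.001
pos [0.516  0.2157 0.277 ] rot [ 3.142  0.024 -2.734] F [ 1.3  0.  -2.1] w 0.299 t 8.32 q6 [ 0.28  0.12 -0.12  1.31  0.   -0.13]
tool cm [ 1.29 -0.04 -1.63] spin -0.001
```

```bash

python3 -m creep '{"dp":[[1.1,0,-1.6],[1.1,0,-1.6],[0.9,0,-1.3]],"spin":[0,0,0]}' 
python3 h.py 0.504 0.210 0.293
python3 -m creep '{"dp":[[0,0,-0.5],[0,0,0]],"spin":[0,0]}' 
python3 - <<'E'
from rig import viewer, spot_point
import cv2
for c in ("top","scene","wrist"):
    p=viewer.grab_frame(c); cv2.imwrite(f"pics/{c}3.png",p["pixels"][:,:,::-1])
    for n in ("steel","steel_tip"):
        r=spot_point(p,n)[:1]; print(c,n,[(round(d["conf"],2),[round(float(v),3) for v in d["point"]]) for d in r])
E
```

```text
t: 8.57
position: [0.4835, 0.2017, 0.3256]
ee_rot: [-3.141, 0.024, -2.734]
force: [0.2, -0.0, -2.9]
width: 0.297
pos [0.4835 0.2017 0.3256] rot [-3.141  0.024 -2.734] F [ 0.2 -0.  -2.9] w 0.297 t 8.57 q6 [ 0.27  0.04 -0.11  1.4   0.   -0.14]
tool cm [-2.13 -0.06  3.32] spin -0.001
t: 8.73
position: [0.4826, 0.2013, 0.3357]
ee_rot: [-3.14, 0.031, -2.734]
force: [1.0, -0.1, -2.8]
width: 0.296
top steel [(0.46, [0.52, 0.217, 0.296])]
top steel_tip [(0.52, [0.601, 0.251, 0.181])]
scene steel [(0.97, [0.52, 0.218, 0.287])]
scene steel_tip [(0.71, [0.596, 0.253, 0.174])]
wrist steel [(0.68, [0.522, 0.214, 0.288])]
wrist steel_tip [(0.37, [0.363, 0.036, -0.001])]
```

View pics/scene3.png

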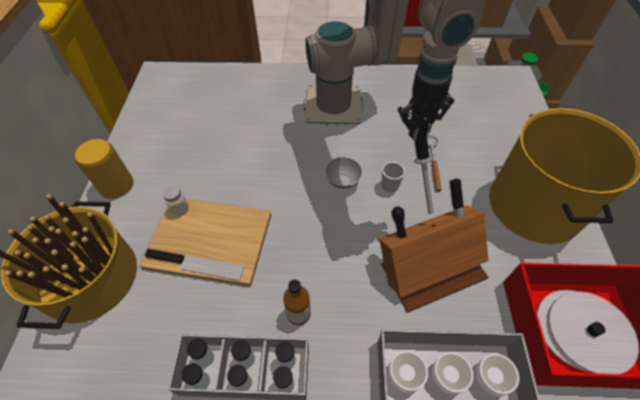

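```bash

python3 -m creep '{"dp":[[2.5,0,0],[3,0,0],[1,0,2.5],[0,0,3],[0,0,2.5]],"spin":[0,0,0,0,0]}' >/dev/null
python3 -m creep '{"dp":[[0,0,0],[0,0,0]],"spin":[0,0]}' 
python3 - <<'E'
from rig import viewer, spot_point
for c in ("top","scene"):
    p=viewer.grab_frame(c)
    for n in ("steel","steel_tip"):
        r=spot_point(p,n)[:1]; print(c,n,[(round(d["conf"],2),[round(float(v),3) for v in d["point"]]) for d in r])
E
```

```text
t: 9.77
position: [0.4238, 0.1757, 0.248]
ee_rot: [-3.141, 0.027, -2.734]
force: [0.6, 0.7, -1.3]
width: 0.294
top steel [(0.54, [0.462, 0.189, 0.207])]
top steel_tip [(0.64, [0.539, 0.225, 0.091])]
scene steel [(0.56, [0.464, 0.19, 0.203])]
scene steel_tip [(0.93, [0.542, 0.228, 0.09])]
```

```bash

python3 -m creep '{"dp":[[-2,0,0],[-2,0,0],[-2,0,0],[-1.5,0,0],[-1,0,0]],"spin":[0,0,0,0,0]}' 
python3 -m creep '{"dp":[[-1,0,0],[-1,0,0],[-1,0,0]],"spin":[0,0,0]}' 
python3 - <<'E'
from rig import viewer, spot_point
import cv2
for c in ("top","scene"):
    p=viewer.grab_frame(c); cv2.imwrite(f"pics/{c}4.png",p["pixels"][:,:,::-1])
    for n in ("steel","steel_tip"):
        r=spot_point(p,n)[:1]; print(c,n,[(round(d["conf"],2),[round(float(v),3) for v in d["point"]]) for d in r])
E
```

```text
t: 10.48
position: [0.5048, 0.2105, 0.2568]
ee_rot: [-3.139, 0.031, -2.734]
force: [-2.4, -1.5, -3.3]
width: 0.3
t: 10.73
position: [0.532, 0.2224, 0.2577]
ee_rot: [-3.139, 0.025, -2.734]
force: [-2.1, -1.1, -2.0]
width: 0.297
top steel [(0.37, [0.553, 0.23, 0.207])]
top steel_tip []
scene steel [(0.98, [0.555, 0.229, 0.202])]
scene steel_tip []
```

```bash

python3 -m creep '{"dp":[[-1.2,0,0],[-1.2,0,0],[-1,0,0],[-1,0,0]],"spin":[0,0,0,0]}' 
python3 - <<'E'
from rig import viewer, spot_point
import cv2
for c in ("top","scene"):
    p=viewer.grab_frame(c); cv2.imwrite(f"pics/{c}5.png",p["pixels"][:,:,::-1])
    for n in ("steel","steel_tip"):
        r=spot_point(p,n)[:1]; print(c,n,[(round(d["conf"],2),[round(float(v),3) for v in d["point"]]) for d in r])
E
```

```text
t: 11.37
position: [0.5688, 0.2386, 0.2602]
ee_rot: [-3.139, 0.021, -2.734]
force: [-3.9, -1.1, -1.8]
width: 0.294
top steel [(0.68, [0.572, 0.235, 0.206])]
top steel_tip [(0.73, [0.59, 0.245, 0.067])]
scene steel [(0.72, [0.569, 0.239, 0.203])]
scene steel_tip []
```

View pics/scene5.png

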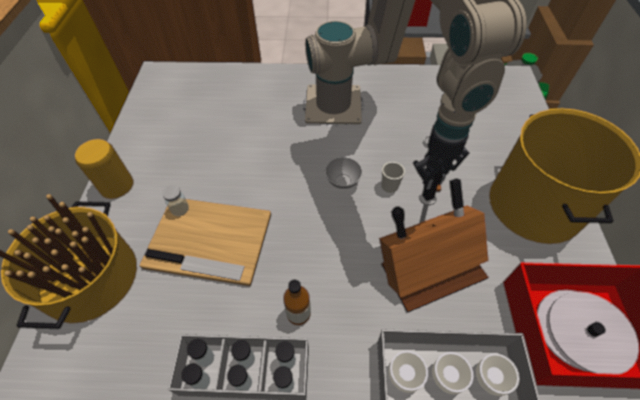

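```bash

python3 -m creep '{"dp":[[-0.6,0,0],[-0.5,0,0],[0,0,0]],"spin":[0,0,0]}' 
python3 h.py 0.5775 0.2422 0.26
python3 - <<'E'
from rig import viewer, spot_point
import cv2
for c in ("top","scene"):
    p=viewer.grab_frame(c)
    for n in ("steel","steel_tip"):
        r=spot_point(p,n)[:1]; print(c,n,[(round(d["conf"],2),[round(float(v),3) for v in d["point"]]) for d in r])
E
```

```text
t: 11.92
position: [0.5783, 0.2427, 0.2607]
ee_rot: [-3.139, 0.021, -2.734]
force: [-2.0, -0.3, -2.9]
width: 0.296
pos [0.5783 0.2427 0.2607] rot [-3.139  0.021 -2.734] F [-2.  -0.3 -2.9] w 0.296 t 11.92 q6 [ 0.29  0.25  0.    1.3  -0.   -0.11]
tool cm [ 0.1  -0.01  0.07] spin -0.001
top steel [(0.54, [0.578, 0.24, 0.208])]
top steel_tip [(0.53, [0.583, 0.245, 0.065])]
scene steel [(0.89, [0.575, 0.242, 0.203])]
scene steel_tip []
```

```bash

python3 -m creep '{"dp":[[2,0,0],[3,0,0],[2,0,-1],[0,0,-3],[0,0,-3.5]],"spin":[0,0,0,0,0]}' >/dev/null
python3 -m creep '{"dp":[[0,0,-3],[0,0,-1],[0,0,0]],"spin":[0,0,0]}' 
python3 h.py 0.597 -0.358 0.36
python3 - <<'E'
from rig import viewer, spot_point
import cv2
for c in ("top","scene")*2:
    p=viewer.grab_frame(c)
    for n in ("steel","steel_tip"):
        r=spot_point(p,n)[:1]; print(c,n,[(round(d["conf"],2),[round(float(v),3) for v in d["point"]]) for d in r])
E
```

```text
t: 12.88
position: [0.5115, 0.2143, 0.3762]
ee_rot: [-3.139, 0.034, -2.734]
force: [0.2, 0.3, -1.9]
width: 0.296
pos [0.5115 0.2143 0.3762] rot [-3.139  0.034 -2.734] F [ 0.2  0.3 -1.9] w 0.296 t 12.88 q6 [ 0.28  0.09  0.04  1.49  0.   -0.13]
tool cm [ 14.87 -55.94   1.23] spin -0.001
top steel [(0.51, [0.508, 0.21, 0.324])]
top steel_tip [(0.62, [0.521, 0.217, 0.181])]
scene steel [(0.59, [0.507, 0.211, 0.314])]
scene steel_tip [(0.91, [0.518, 0.218, 0.172])]
top steel [(0.62, [0.507, 0.209, 0.315])]
top steel_tip [(0.67, [0.516, 0.217, 0.177])]
scene steel [(0.81, [0.506, 0.212, 0.315])]
scene steel_tip [(0.6, [0.515, 0.216, 0.172])]
```

```bash
cat > ov.py <<'E'
import sys,cv2,numpy as np
from rig import viewer
# overlay: axes from grasp point with leans along direction az
def ov(name,G,az,leans,out,zoom=5,half=(64,50)):
    p=viewer.grab_frame(name); K=p["camera_matrix"];E=p["extrinsics"]
    def pr(X): c=E[:3,:3]@X+E[:3,3]; u=K@c; return u[:2]/u[2]
    G=np.array(G); im=p["pixels"][:,:,::-1].copy()
    c=pr(G-[0,0,.1]).astype(int); o=c-np.array(half)
    o=np.maximum(o,0); cr=im[o[1]:o[1]+2*half[1],o[0]:o[0]+2*half[0]]
    cr=cv2.resize(cr,None,fx=zoom,fy=zoom,interpolation=cv2.INTER_CUBIC)
    for l,col in zip(leans,[(0,0,255),(0,255,0),(255,0,0)]):
        d=np.array([np.sin(l)*np.cos(az),np.sin(l)*np.sin(az),-np.cos(l)])
        a=(pr(G+.08*d)-o+.5)*zoom; b=(pr(G+.26*d)-o+.5)*zoom
        cv2.line(cr,tuple(a.astype(int)),tuple(b.astype(int)),col,1,cv2.LINE_AA)
    print(name,'cam centre',(-E[:3,:3].T@E[:3,3]).round(2)); return cr
E
python3 - <<'E'
from ov import ov; import cv2,numpy as np
G=(.512,.2145,.395)
a=ov("top",G,.408,(0,.09),0,6,(50,45)); b=ov("scene",G,.408,(0,.09),0,6,(50,45))
cv2.imwrite("pics/ov1.png",cv2.resize(np.hstack([a,b]),(800,360)))
E
```

```text
top cam centre [ 0.32 -0.07  1.5 ]
scene cam centre [ 1.16 -0.    1.02]
```

View pics/ov1.png

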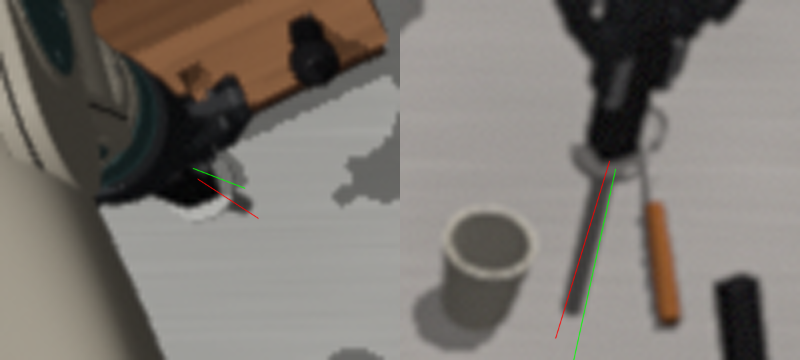

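```bash

python3 -m creep '{"dp":[[0.3,0,3],[0,0,3],[0,0,3],[0,0,2],[-1,0,0.5]],"spin":[0,0,0,0,0]}' >/dev/null
python3 -m creep '{"dp":[[-2,0,0],[-2,0,0],[-1,0,0]],"spin":[0,0,0]}' 
python3 h.py 0.5912 0.2483 0.2607
```

```text
t: 14.25
position: [0.5677, 0.2386, 0.2589]
ee_rot: [-3.14, 0.032, -2.735]
force: [0.6, 0.3, -2.9]
width: 0.295
pos [0.5677 0.2386 0.2589] rot [-3.14   0.032 -2.735] F [ 0.6  0.3 -2.9] w 0.295 t 14.25 q6 [ 0.29  0.23 -0.03  1.28  0.   -0.11]
tool cm [-2.54 -0.04 -0.1 ] spin -0.002
```

```bash

python3 -m creep '{"dp":[[-1,0,0],[-1,0,0],[-0.6,0,0],[0,0,0]],"spin":[0,0,0,0]}' 
python3 h.py 0.5912 0.2483 0.2607
```

```text
t: 14.58
position: [0.5929, 0.2494, 0.2601]
ee_rot: [-3.139, 0.024, -2.734]
force: [-1.4, -1.0, -2.8]
width: 0.296
pos [0.5929 0.2494 0.2601] rot [-3.139  0.024 -2.734] F [-1.4 -1.  -2.8] w 0.296 t 14.58 q6 [ 0.3   0.28  0.04  1.31  0.   -0.11]
tool cm [ 0.2  -0.03 -0.06] spin -0.001
```

```bash
cat > ms.py <<'E'
import numpy as np
from rig import viewer, spot_point
A={"steel":[],"steel_tip":[]}
for c in ("top","scene")*3:
    p=viewer.grab_frame(c)
    for n in A:
        r=spot_point(p,n)[:1]
        if r: A[n].append(r[0]["point"])
for n in A: print(n,len(A[n]),np.median(A[n],0).round(4),np.std(A[n],0).round(4))
d=np.median(A["steel_tip"],0)-np.median(A["steel"],0); print('lean xy',(d[:2]/.14).round(3))
E
python3 -m creep '{"dp":[[2,0,0],[3,0,0],[2,0,-1],[0,0,-3],[0,0,-3.5]],"spin":[0,0,0,0,0]}' >/dev/null
python3 -m creep '{"dp":[[0,0,-3],[0,0,-1],[0,0,0]],"spin":[0,0,0]}' 
python3 ms.py; python3 h.py 0.597 -0.358 0.36
python3 - <<'E'
from ov import ov; import cv2,numpy as np
from rig import status
G=status.state()['position']+[0,0,.019]
a=ov("top",G,.408,(0,.06),0,6,(50,45)); b=ov("scene",G,.408,(0,.06),0,6,(50,45))
cv2.imwrite("pics/ov2.png",cv2.resize(np.hstack([a,b]),(800,360)))
E
```

```text
t: 15.25
position: [0.5237, 0.2202, 0.3779]
ee_rot: [-3.14, 0.032, -2.734]
force: [0.4, 0.2, -1.7]
width: 0.295
steel 6 [0.5124 0.2144 0.3188] [0.0018 0.0012 0.0031]
steel_tip 6 [0.5089 0.2142 0.1767] [0.0014 0.0013 0.0027]
lean xy [-0.025 -0.002]
pos [0.5221 0.2197 0.3741] rot [-3.141  0.024 -2.734] F [-0.  0. -2.] w 0.297 t 16.15 q6 [ 0.28  0.12  0.07  1.5   0.   -0.12]
tool cm [ 16.04 -56.01   1.08] spin -0.001
top cam centre [ 0.32 -0.07  1.5 ]
scene cam centre [ 1.16 -0.    1.02]
```

View pics/ov2.png

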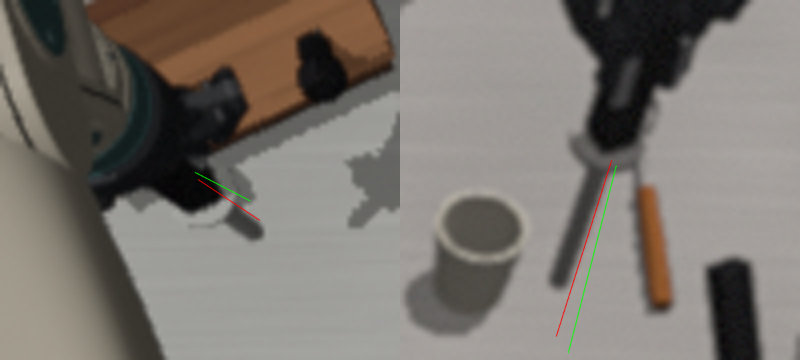

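```bash

python3 -m creep '{"dp":[[0.3,-1,0],[0.6,-2,0],[0.8,-2.8,0],[0.8,-2.8,0],[0.8,-2.8,0]],"spin":[0,0,0,0,0]}' >/dev/null
python3 -m creep '{"dp":[[0.8,-2.8,0],[0.8,-2.8,0],[0.8,-2.8,0],[0.8,-2.8,0],[0.8,-2.8,0]],"spin":[0,0,0,0,0]}' 
python3 -m creep '{"dp":[[0.8,-2.8,0],[0.8,-2.8,0],[0.8,-2.8,0],[0.8,-2.8,0],[0.8,-2.8,0]],"spin":[0,0,0,0,0]}' >/dev/null
python3 h.py 0.597 -0.358 0.36
```

```text
t: 17.08
position: [0.5564, -0.0536, 0.3735]
ee_rot: [-3.138, 0.026, -2.724]
force: [0.9, -0.2, -2.1]
width: 0.297
pos [ 0.5743 -0.2093  0.3738] rot [-3.136  0.025 -2.726] F [ 0.4  0.4 -3.7] w 0.297 t 17.5 q6 [-0.46  0.2   0.17  1.52  0.02 -0.88]
tool cm [  3.96 -14.51   1.36] spin 0.007
```

```bash

python3 -m creep '{"dp":[[0.7,-2.6,0],[0.7,-2.6,0],[0.7,-2.4,0],[0.5,-2,0],[0.2,-1.2,0]],"spin":[0,0,0,0,0]}' >/dev/null
python3 -m creep '{"dp":[[0,0,0],[0,0,0]],"spin":[0,0]}' >/dev/null
python3 h.py 0.610 -0.353 0.271; python3 ms.py
python3 - <<'E'
from rig import viewer, spot_point
for c in ("top","scene")*2:
    p=viewer.grab_frame(c)
    print([(round(d["conf"],2),d["point"]) for d in spot_point(p,"board")[:1]])
E
```

```text
pos [ 0.5886 -0.3368  0.3717] rot [-3.135  0.022 -2.736] F [-0.2  1.2 -2.3] w 0.295 t 18.08 q6 [-0.62  0.33  0.34  1.56  0.01 -1.03]
tool cm [-1.12 -2.26 10.12] spin -0.003
steel 3 [ 0.579  -0.3421  0.3144] [0.0004 0.0002 0.0013]
steel_tip 3 [ 0.5778 -0.3416  0.1745] [0.1085 0.1239 0.0826]
lean xy [-0.009  0.004]
[(0.84, [0.5973, -0.356, -0.0005])]
[(0.95, [0.5976, -0.3584, -0.0029])]
[(0.58, [0.5964, -0.356, -0.0])]
[(0.88, [0.5992, -0.3618, -0.0012])]
```

```bash

python3 -m creep '{"dp":[[-0.3,-0.8,2],[-0.3,-0.8,2.5],[-0.3,-0.5,2.5],[-0.2,0,1.2],[0,0,0.6]],"spin":[0,0,0,0,0]}' >/dev/null
python3 -m creep '{"dp":[[0,0,0]],"spin":[0]}' >/dev/null
python3 h.py 0.608 -0.353 0.272; python3 ms.py
```

```text
pos [ 0.6112 -0.3523  0.2848] rot [-3.128  0.025 -2.735] F [ 0.5 -0.5 -2.9] w 0.296 t 19.88 q6 [-0.62  0.39  0.23  1.4   0.01 -1.03]
tool cm [0.36 0.08 1.27] spin -0.002
steel 2 [ 0.6023 -0.3587  0.2302] [0.0007 0.0001 0.0026]
steel_tip 3 [ 0.5994 -0.3615  0.0872] [0.0014 0.0019 0.0016]
lean xy [-0.021 -0.02 ]
```

```bash

python3 -m creep '{"dp":[[0.2,-0.2,0.6],[0.1,-0.1,0.5],[0,0,0.1],[0,0,0],[0,0,0]],"spin":[0,0,0,0,0]}' 
python3 h.py 0.608 -0.351 0.272; python3 ms.py
python3 - <<'E'
from ov import ov; import cv2,numpy as np
from rig import status,viewer
cv2.imwrite("pics/fin.png",viewer.grab_frame("scene")["pixels"][:,:,::-1])
G=status.state()['position']+[-.009,-.005,.019]
a=ov("top",G,.408,(0,-.03),0,6,(50,45)); b=ov("scene",G,.408,(0,-.03),0,6,(50,45))
cv2.imwrite("pics/ov3.png",cv2.resize(np.hstack([a,b]),(800,360)))
E
```

```text
t: 21.2
position: [0.6105, -0.3575, 0.2728]
ee_rot: [-3.126, 0.026, -2.735]
force: [0.2, 0.1, -2.3]
width: 0.293
pos [ 0.6105 -0.3575  0.2728] rot [-3.126  0.026 -2.735] F [ 0.2  0.1 -2.3] w 0.293 t 21.2 q6 [-0.63  0.39  0.22  1.37  0.01 -1.03]
tool cm [-0.02  0.7   0.07] spin -0.002
steel 3 [ 0.6012 -0.3631  0.2163] [0.0005 0.0008 0.0009]
steel_tip 3 [ 0.5993 -0.3636  0.074 ] [0.0002 0.0009 0.0018]
lean xy [-0.014 -0.004]
top cam centre [ 0.32 -0.07  1.5 ]
scene cam centre [ 1.16 -0.    1.02]
```

View pics/ov3.png

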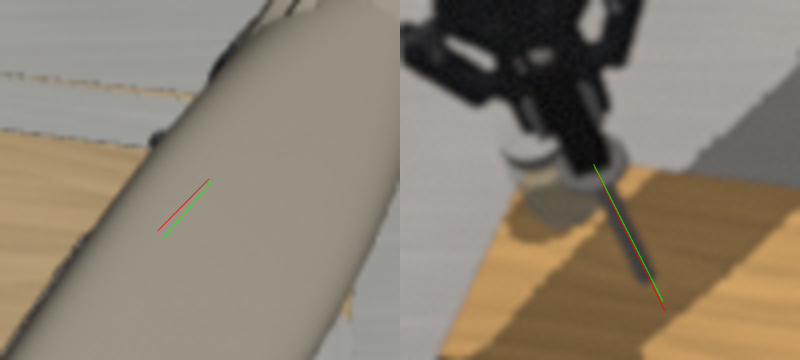

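View pics/fin.png

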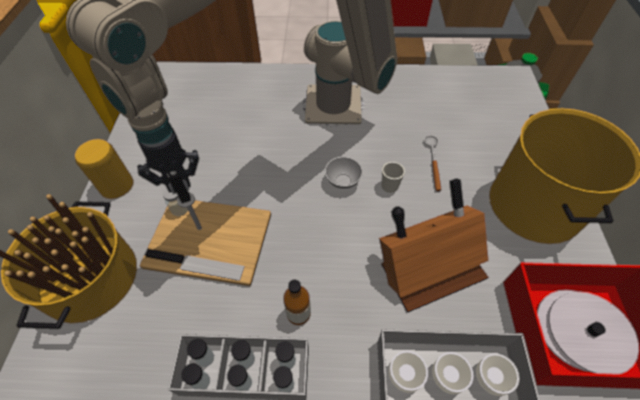

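```bash

python3 -m creep '{"dp":[[0,0.5,0],[0,0,0],[0,0,0],[0,0,0],[0,0,0]],"spin":[0,0,0,0,0]}' 
python3 ms.py; python3 -c "
from rig import status,job; s=status.state(); print(abs(s['joint_velocities']).max(),s['position'],s['width'],s['t']); job.finish_job()"
```

```text
t: 22.67
position: [0.6085, -0.3522, 0.2733]
ee_rot: [-3.125, 0.027, -2.735]
force: [-0.5, 0.1, -2.4]
width: 0.293
steel 3 [ 0.5983 -0.3565  0.2151] [0.0227 0.2544 0.0362]
steel_tip 3 [ 0.5953 -0.3594  0.0741] [0.0987 0.1322 0.0366]
lean xy [-0.021 -0.021]
0.001418266990290088 [ 0.60847771 -0.35228044  0.27322104] 0.2953943186631267 23.5667
the job is handed in; nothing more can be done
```

I drew the steel from the middle socket and am holding it upright, point down, over the middle of the board. I handed the job in at 23.6 s.

- **Swinging it upright:** the moves can't tilt the tool, so I gripped the handle with the tool vertical and drew the steel out along the socket. I then pushed its rod against what I took to be the fixed block's front edge, which turned it in the grip. The first push left it about 0.09 rad off vertical, so I pushed a second time.
- **Last position check:** the point is at about (0.595, −0.359, 0.074), roughly 5 cm above the wood. The board centre, about (0.5975, −0.358), is 2–3 mm away.
- **Lean:** the steel is about 0.02–0.03 rad off vertical, with measurement noise of about the same size. Some of the last network detections were outliers, so I used medians. The top camera's view was blocked by the arm, so only the scene camera confirmed the lean by overlay, and that was before a final 5 mm sideways correction.
- **Grip and stillness:** the steel was still gripped, with an opening of about 25 mm. Joint speeds were about 0.001 rad/s and the wrist force only about the steel's weight.
- **Other things:** in the scene picture before that correction, none of the other things had visibly moved. I did not measure their positions again.

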